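Snap the stop clip on the rail of a sliding bamboo door

TASK

Slide the bamboo door of the sorting shelf fully shut, then pick up the grey stop clip from the table and press it down over the round guide rail, next to the door's tall hanger on the side towards which the door opens, until its arms snap past the rail and it sits fully home. It must end right up against the hanger, so that the door cannot slide open. Be gentle: press no harder than the snap needs, touch the hanger only lightly with the clip, then let go, and leave the other things where they are.

Things in the scene. Friction and masses are not known exactly. Their poses are not given: they have to be found in the camera images.
- shelf: the low bamboo sorting shelf, fixed to the table: 200 mm deep (x), 460 mm wide (y), deck 150 mm above the table with small things on it. Origin: centre of its underside; +x from its front (robot side) to its back, y along its width, z up. Sliding door, track and guide rail are at its front.
- rail: the guide rail: a round bamboo rod, 24 mm in diameter, 436 mm long, level along the shelf's y axis, 140 mm in front (-x) of the shelf's origin, 190 mm above the table. Origin: on its axis at mid length; axes as the shelf's. The brackets at its two ends stand 30 mm above its axis.
- rail_top (a point): top line of the rail at mid length. The rail's ends rest in cushioned brackets: it sinks about 1 mm for each 1 N pressed down on it (up to 25 mm), slowly, and springs back; sideways it is firm. More than 25 N between clip and rail damages it.
- door: the sliding bamboo door, 210 mm wide, 132 mm tall, 10 mm thick, with two hangers that reach up to the rail. Origin: middle of its lower edge; axes as the shelf's. It moves only along the shelf's y.
- door_slide (a joint): how far the sliding door is open, in m: 0 is shut (a firm end stop), growing as the door slides towards the shelf's +y, up to 0.18. Light (0.4 kg), with about 2 N of friction; it stays where it is left. The door is pushed at its tall hanger.
- hanger_face (a point): the point where the rail's axis passes out of the +y face of the door's tall hanger; moves with the door (axes as the shelf's). The hanger is an upright bamboo block at the door's inner edge, 14 mm thick along the rail (on the -y side of the point), 40 mm deep across the rail and centred on it. More than 20 N between clip and hanger is too much.
- hanger_top (a point): centre of the tall hanger's top, 33 mm above the rail's axis. Pushing the hanger's +y face, above the rail, towards -y shuts the door. The door's other hanger, about 173 mm further to -y, is lower.
- clip: the loose stop clip, about 75 g, grey plastic, standing on the table on its two arms with its tab up. Origin: on the axis of its bore (on the rail's axis when the clip is home), 16 mm above the table as it stands; z up along the tab, y along the bore; 30 mm long along y. Bridge: 40 mm wide in x, z from 12 to 20 mm; its underside meets the rail's top when home. The same turned half round.
- clip_tab (a point): centre of the clip's gripping tab, 38 mm above the clip's origin. The tab is 12 mm thick in the clip's x, 30 mm long in y, and stands 36 mm above the bridge (z from 20 to 56 mm).
- clip_lips (a point): midway between the lips of the two sprung arms, 7 mm below the clip's origin: rounded, 18 mm apart at rest, with a flared mouth below. They meet the rail with the clip's origin 16 mm above the rail's axis and snap past its widest point at 7 to 10 mm, which takes 11 to 19 N; then the force drops by 5 N or more and rises again as the bridge sits. Home, it slides along the rail with 2 to 6 N.
- dish: bystander: a small terracotta bowl, 72 mm across, 28 mm tall, on the table; origin under its centre
- blocks: bystander: a cork block 50 x 36 x 30 mm on the table; origin under its centre
- nugget: bystander: a sea-glass nugget, 44 mm across, 20 mm tall, on the deck
- claytile: bystander: a speckled clay tile 70 x 70 x 8 mm on the deck
- spreader: bystander: the grout spreader with driftwood handle, 175 mm long, on the deck
- compass: bystander: a steel drawing compass, 120 mm long, lying on the deck
- jar: bystander: a white jar, 64 mm across, 85 mm tall, on the table at the right
There are look-alikes about, which are no part of the job. Of the things like the clip, leave any that is blue, pink or purple; of the rest the smaller one is meant.

How it is judged:
By the outcome, as a careful person would: the job done as asked, in the order asked, and still so for the second after the job is handed in, with the robot touching nothing.
It also fails if it takes over 72 s, if anything falls off the work surface, if the arm or the gripper's body presses on something with over 40 N, if the wrist force passes 120 N, or if a joint passes its speed limit or range.

ROBOT

A 6-joint arm with a two-finger parallel gripper is mounted at the origin on the work surface. World frame = base frame: x ahead of the robot, y to its left, z up, the work surface at z = 0. Lengths are in m, angles in rad, forces in N, time in s.
With the tool pointing down it reaches from about 0.3 to 0.875 m from the base axis. Payload 6.4 kg.
Tool frame: the origin (TCP) lies at the very end of the fingers, on their centre line; the grasp point (between the pads) lies bot.grip_point_offset behind it (bot.grip_point_offset is the distance from the TCP to the grasp point, in m); z points along the fingers, y is the direction in which the jaws open and shut (so a half turn about z gives the same grasp; the last joint's range is limited). The gripper opens to 88 mm and grips with 3 to 60 N. Pads are 18 mm wide; open, the fingers measure 123 mm over their backs; the gripper's body (75 mm by 187 mm) begins 45 mm behind the grasp point.
Start: joints at [0.97, 0.181, 1.607, -0, 1.354, -0.206], TCP at [0.221, 0.531, 0.239] pointing down, gripper open.
Joint ranges: [-2.99, 2.99], [-0.89, 2.07], [0.3, 2.58], [-1.14, 4.28], [0, 2.63], [-3.12, 3.12]. Speed limits (rad/s): [2.57, 2.57, 3.01, 3.14, 3.14, 3.14].

INTERFACE

Orientations are given as a rotation vector (axis times angle).
In Python, from plant import bot, viewer gives the robot as it stands.
- The arm moves only by the tool step_arm, never from a script. Its argument "moves" is one flat list of numbers, 5 for each row, row after row: the shift along the tool's x, y, z in cm, then the turn about the tool's z in rad, then the opening in per cent of the stroke, from 0 (shut) to 100 (fully open). A call has 1 to 10 rows; each row is the pose to reach, as a shift and turn from the pose commanded when the call began, along the tool's axes at that moment; what a row does not reach only later rows make up. A row lasts 1/8 s, in which the tool goes at most 62.5 mm and 10.7 degrees, less where a joint would pass 70% of its speed; a pose out of reach is approached as far as the arm can. A call with a gripper value outside its range is refused whole. The fingers move at their own pace and stop on an object; "newtons" is the grip in N (left out, the last holds). Time passes only in rows, so rows that repeat a pose let the fingers close. It gives the time, the measured TCP pose, the force and the opening at its end, in the units of the state.
- bot.observe(): the state, without advancing time (a new reading comes with each control period).
- viewer.read_camera(name): name is "scene" or "top" or "wrist"; returns a dict with "image" (420x560x3 uint8, blue, green, red), "depth" (420x560 float32, m along the optical axis (not along the pixel's ray), 0 where there is no reading), "fx", "fy", "cx", "cy" (pixels), "distortion" ([k1, k2, p1, p2, k3] as OpenCV has them; the pictures are not rectified), "cam_to_world" (4x4, takes a point from camera to world coordinates). Camera axes: x right, y up, looking along -z (the intrinsics and any distortion apply to the point x, -y, -z); pixel columns grow to the right and rows downward; lengths in m; the calibration is good to about 2 mm. A picture is of the moment at which its call begins.
- bot.hand_in(): hands the job in, once; it reports no verdict.
The state is a dict: "time_s": time; "q": joint angles; "joint_vel": joint speeds; "joint_torque": joint torques, N m; "position": TCP position; "tool_rot": TCP orientation; "ft_force": force on the tool from outside, world axes, zero at the start; "torque": the same for the moment, N m; "finger_gap": opening from 0.0 (shut) to 1.0 (fully open).
Only numpy, scipy, OpenCV 4.12 (cv2) and the standard library are available. Lean on these libraries where they do the work, as an engineer would, in place of code of your own. Each camera call takes 0.05 s, during which the arm holds its last target.

## Working session

There is one attempt and no reset: what is moved stays moved. The work goes in short steps, Python scripts to look and compute and a tool call to move; the robot and the scene stay as the last step left them, time stands still between calls to the robot, and variables do not carry over. Pictures are saved under pics/ and viewed, and the job is handed in when it is done.

Besides the shell and the picture viewer there is one more tool, called after "Call:" as a command line: name --argument value ..., lists and objects as JSON in quotes. step_arm: Moves the arm, as the interface text tells. Its arguments: {"type":"object","properties":{"moves":{"type":"array","items":{"type":"number"}},"newtons":{"type":"number"}},"required":["moves"]}

```bash
mkdir -p pics; cat > h.py <<'E'
import numpy as np, cv2
from plant import bot, viewer
def snap(name,tag):
    d=viewer.read_camera(name); np.savez('pics/%s.npz'%tag,**{k:np.array(v) for k,v in d.items()}); cv2.imwrite('pics/%s.png'%tag,d['image']); return d
def load(tag): return dict(np.load('pics/%s.npz'%tag))
def px(d,u,v,z=None,plane=None):
    K=np.array([[d['fx'],0,d['cx']],[0,d['fy'],d['cy']],[0,0,1]],float)
    n=cv2.undistortPoints(np.array([[[u,v]]],float),K,np.array(d['distortion'],float))[0,0]
    T=np.array(d['cam_to_world']); r=np.array([n[0],-n[1],-1.])
    if plane is not None:
        w=T[:3,:3]@r; return T[:3,3]+w*(plane-T[2,3])/w[2]
    if z is None: z=float(d['depth'][int(round(v)),int(round(u))])
    return T[:3,:3]@(r*z)+T[:3,3]
def crop(tag,x0,y0,x1,y1,s):
    im=cv2.imread('pics/%s.png'%tag)[y0:y1,x0:x1]; cv2.imwrite('pics/%s_c%d_%d.png'%(tag,x0,y0),cv2.resize(im,None,fx=s,fy=s,interpolation=cv2.INTER_CUBIC))
E
python3 - <<'E'
from h import *
print(bot.observe(), bot.grip_point_offset)
for n in ['scene','top']: snap(n,n+'0')
E
```

```text
{'time_s': 0.0, 'q': array([ 9.69730164e-01,  1.81524134e-01,  1.60797774e+00, -2.38943208e-05,
        1.35380899e+00, -2.06330596e-01]), 'joint_vel': array([-0.00156756,  0.00028238, -0.0004025 ,  0.00073698,  0.00026798,
       -0.00174894]), 'joint_torque': array([-6.49349531e-04, -4.33887470e+01, -3.41837597e+01,  7.00486684e-02,
        3.88949784e-02, -1.50465776e-04]), 'position': array([0.22082635, 0.5303339 , 0.23783428]), 'tool_rot': array([-6.15895150e-01, -3.07996197e+00,  2.49587440e-03]), 'ft_force': array([ 0.05372296, -0.21612042, -1.00905953]), 'torque': array([-0.04640015,  0.04398186,  0.02690773]), 'finger_gap': 0.9972356073238308} 0.0187
```

View pics/scene0.png

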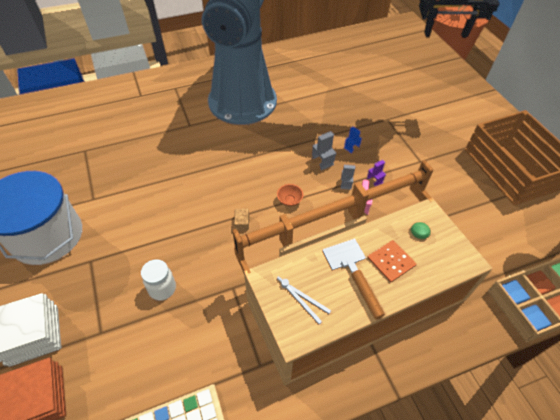

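View pics/top0.png

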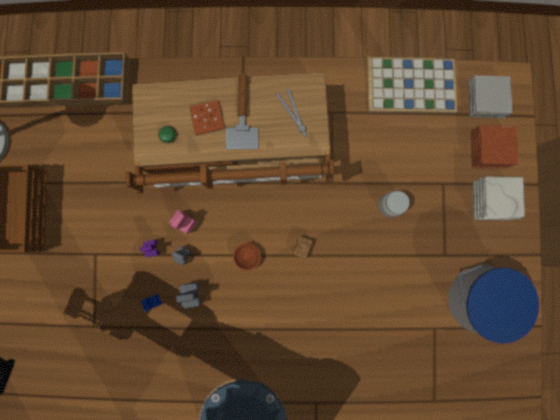

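```bash
python3 - <<'E'
from h import *
crop('top0',120,150,260,320,4.0/1.2)
crop('scene0',290,110,450,240,5)
d=load('top0')
for p in [(182,249),(188,289),(204,170),(204,180),(204,185),(130,180),(335,168),(283,168),(165,175),(240,173),(310,169),(134,84),(325,75),(134,160),(328,155)]: print(p,px(d,*p).round(4))
E
```

```text
(182, 249) [0.4508 0.155  0.0401]
(188, 289) [0.3512 0.1358 0.0528]
(204, 170) [0.6221 0.0702 0.2256]
(204, 180) [0.6004 0.0699 0.2252]
(204, 185) [0.5942 0.0757 0.19  ]
(130, 180) [0.6019 0.2349 0.2168]
(335, 168) [ 0.6658 -0.2392 -0.0007]
(283, 168) [ 0.6298 -0.1003  0.2062]
(165, 175) [0.6148 0.1607 0.2033]
(240, 173) [ 0.6193 -0.0056  0.2019]
(310, 169) [ 0.6284 -0.1597  0.2025]
(134, 84) [0.8441 0.2566 0.1501]
(325, 75) [ 9.218e-01 -2.150e-01 -3.000e-04]
(134, 160) [0.6587 0.2488 0.1517]
(328, 155) [ 0.6697 -0.2048  0.1533]
```

View pics/top0_c120_150.png

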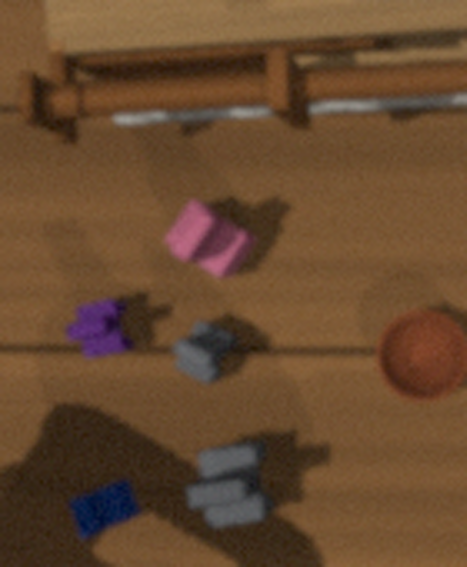

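View pics/scene0_c290_110.png

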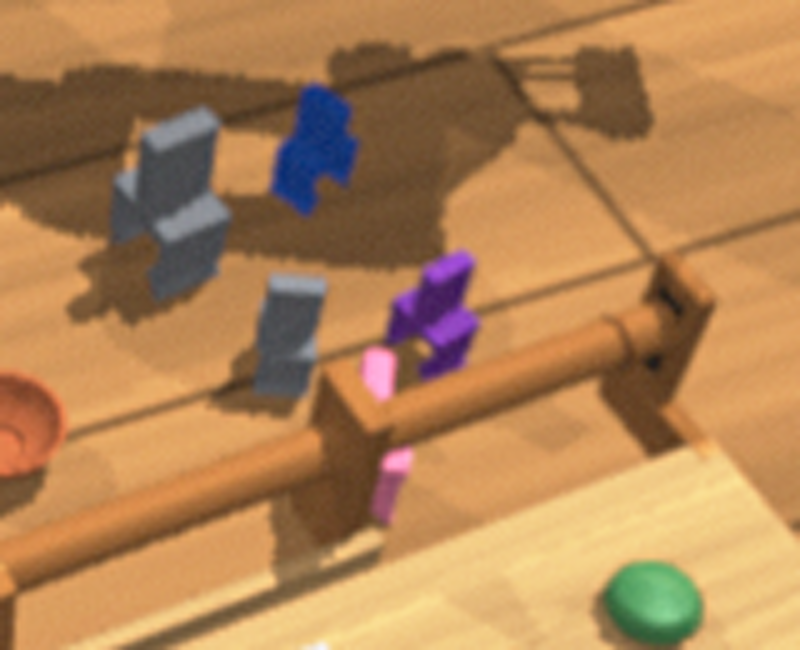

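The grey candidates are at top-view pixels (182,254) and (188,295). The first is smaller, so it's the one meant. The others are purple (150,248), blue (151,303) and pink (182,221). I'll go above it for a closer wrist view.

Call:
step_arm --moves '[-8, -5, -3, 0.18, 100, -16, -10, -6, 0.36, 100, -24, -15, -8, 0.54, 100, -31, -20, -8, 0.72, 100, -34, -22, -8, 0.9, 100, -34, -22, -8, 1.08, 100, -34, -22, -8, 1.13, 100, -34, -22, -8, 1.13, 100]' --newtons 20

```text
time_s: 1.1
position: [0.4516, 0.1948, 0.3186]
tool_rot: [2.175, 2.267, -0.0]
ft_force: [0.1, 1.4, -0.1]
finger_gap: 0.999
```

```bash
python3 - <<'E'
from h import *
d=snap('wrist','w1'); o=bot.observe(); print(o['position'],o['tool_rot'],o['q'],o['ft_force']); print(d['cam_to_world'])
E
```

```text
[0.4506331  0.19606845 0.3183352 ] [-2.17184749e+00 -2.26896032e+00  8.23184242e-04] [ 1.68158383e-01 -6.85760321e-02  1.70835676e+00  2.63018587e-04
  1.50266001e+00  1.24410774e-01] [ 0.01496967 -0.07562541  0.06691302]
[[ 0.99917316 -0.03838905 -0.01338946  0.44870968]
 [ 0.0406434   0.95165581  0.30446566  0.27315878]
 [ 0.00105401 -0.3047581   0.9524292   0.46409483]
 [ 0.          0.          0.          1.        ]]
```

View pics/w1.png

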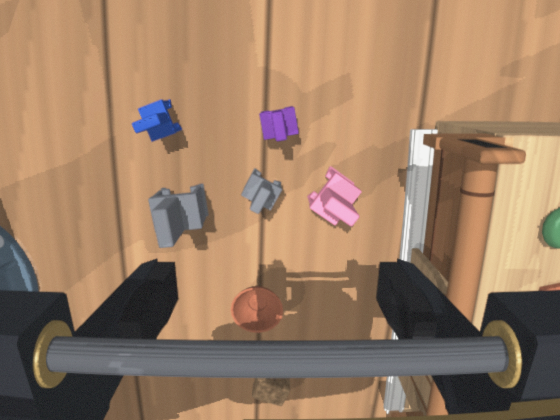

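```bash
python3 - <<'E'
from h import *
crop('w1',220,150,320,230,8)
E
```

```text
(no output)
```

View pics/w1_c220_150.png

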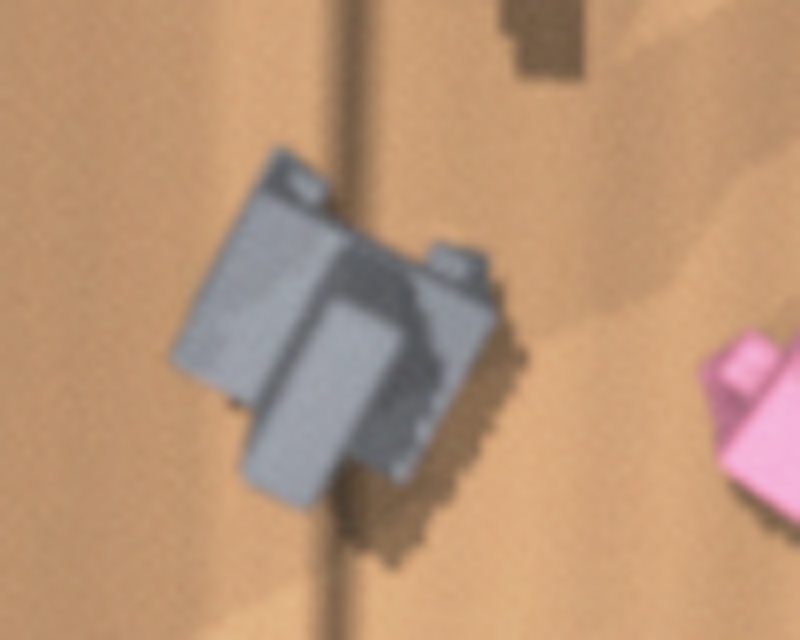

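```bash
python3 - <<'E'
from h import *
d=load('w1')
for z,cs in [(0.072,[(338,300),(403,335),(307,508),(240,470)]),(0.036,[(270,187),(495,318),(400,480),(172,357)])]:
    P=np.array([px(d,220+(u-3.5)/8,150+(v-3.5)/8,plane=z) for u,v in cs]); print(P.round(4)); print('c',P.mean(0).round(4), 'lens',np.linalg.norm(np.roll(P,-1,0)-P,axis=1).round(4))
    e=P[[0,3]] if z>.05 else P[[0,3]]
    a=P[0]-P[3]; b=P[1]-P[2]; print(np.degrees([np.arctan2(a[1],a[0]),np.arctan2(b[1],b[0])]))
print('depth tab',px(d,220+320/8,150+400/8))
# rail cloud
for n in ['top0','scene0','w1']:
    D=load(n); Z=D['depth']; H,W=Z.shape
    vv,uu=np.mgrid[0:H,0:W]; 
    K=np.array([[D['fx'],0,D['cx']],[0,D['fy'],D['cy']],[0,0,1]],float)
    q=cv2.undistortPoints(np.stack([uu.ravel(),vv.ravel()],1)[:,None].astype(float),K,D['distortion'].astype(float))[:,0]
    z=Z.ravel(); P=np.stack([q[:,0]*z,-q[:,1]*z,-z],1)@D['cam_to_world'][:3,:3].T+D['cam_to_world'][:3,3]
    P=P[z>0]
    m=(P[:,0]>.56)&(P[:,0]<.66)&(abs(P[:,1])<.25)&(P[:,2]>.185)&(P[:,2]<.207); R=P[m]
    # exclude hangers: fit cylinder r=12
    from scipy.optimize import least_squares
    def f(p,R):
        x0,z0,s,t=p; x=R[:,0]-(x0+s*R[:,1]); zz=R[:,2]-(z0+t*R[:,1]); return np.hypot(x/np.sqrt(1+s*s),zz)-.012
    r=least_squares(f,[.617,.19,-.04,0],args=(R,),loss='soft_l1',f_scale=.001)
    print(n,len(R),r.x.round(4),np.median(abs(r.fun)))
    m=(P[:,0]>.56)&(P[:,0]<.66)&(abs(P[:,1])<.26)&(P[:,2]>.208)&(P[:,2]<.24); T=P[m]
    from scipy.cluster.hierarchy import fcluster,linkage
    if len(T):
        c=fcluster(linkage(T[:,1:2]),.02,'distance')
        for k in set(c):
            t=T[c==k]; print(len(t),'x',np.percentile(t[:,0],[2,98]).round(4),'y',np.percentile(t[:,1],[2,98]).round(4),'z',np.median(t[:,2]).round(4))
crop('top0',110,140,250,210,5); crop('top0',240,140,350,210,5)
E
```

```text
[[0.437  0.173  0.072 ]
 [0.4459 0.1685 0.072 ]
 [0.4336 0.1434 0.072 ]
 [0.4243 0.1485 0.072 ]]
c [0.4352 0.1584 0.072 ] lens [0.01   0.028  0.0106 0.0276]
[62.55699126 63.84687079]
[[0.4256 0.1804 0.036 ]
 [0.4591 0.1621 0.036 ]
 [0.446  0.1365 0.036 ]
 [0.4116 0.1542 0.036 ]]
c [0.4356 0.1583 0.036 ] lens [0.0382 0.0287 0.0386 0.0296]
[61.99973244 62.87763634]
depth tab [0.43542646 0.15840227 0.07173867]
top0 2121 [ 6.188e-01  1.916e-01 -5.780e-02  4.000e-04] 0.0009940836098749333
92 x [0.5884 0.621 ] y [0.2333 0.2429] z 0.2206
139 x [0.5945 0.6332] y [0.0654 0.0793] z 0.224
1 x [0.616 0.616] y [0.0201 0.0201] z 0.2089
82 x [0.6142 0.6474] y [-0.2106 -0.2   ] z 0.2199
10 x [0.6133 0.6379] y [-0.1046 -0.0937] z 0.2084
1 x [0.6228 0.6228] y [-0.1287 -0.1287] z 0.2087
scene0 2302 [ 0.6203  0.1884 -0.0601 -0.0021] 0.000938430699409948
93 x [0.6177 0.6504] y [-0.2126 -0.2022] z 0.2175
159 x [0.5982 0.6364] y [0.0623 0.0764] z 0.2198
86 x [0.5914 0.6237] y [0.2319 0.2426] z 0.2159
w1 5541 [ 0.6198  0.1896 -0.0618  0.0009] 0.0004240388354746112
814 x [0.5879 0.6196] y [0.2336 0.2442] z 0.2189
```

View pics/top0_c110_140.png

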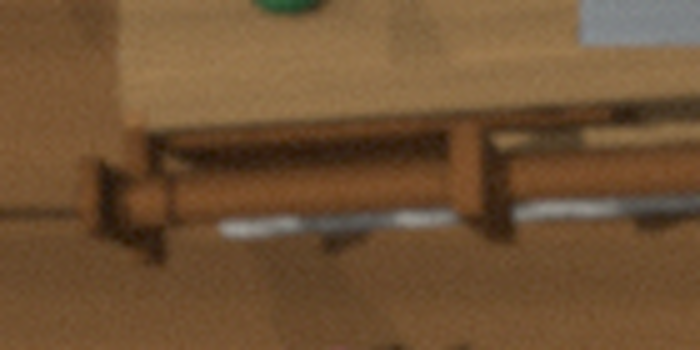

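View pics/top0_c240_140.png

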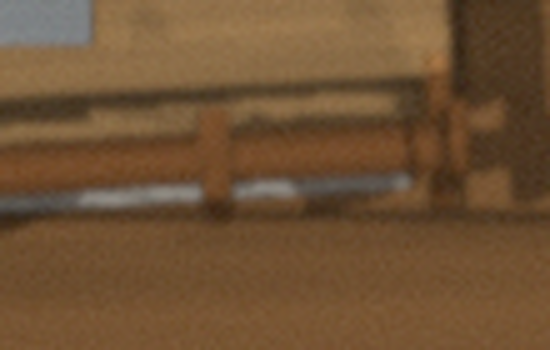

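Grey clip: centre (0.435, 0.158), bore direction 62.5°. The rail's yaw is about 0.061 rad, and the tall hanger's +y face is at y≈0.078. I'll shut the gripper and go beside the hanger.

Call:
step_arm --moves '[-4, 6, 0, -0.017, 0, -8.3, 12, 0, -0.017, 0, -8.3, 16, 3, -0.017, 0, -8.3, 16, 8, -0.017, 0, -8.3, 16, 10.8, -0.017, 0, -8.3, 16, 10.8, -0.017, 0, -8.3, 16, 10.8, -0.017, 0]'

```text
time_s: 2.02
position: [0.6144, 0.1225, 0.2122]
tool_rot: [2.148, 2.291, 0.002]
ft_force: [0.8, -0.5, 0.6]
finger_gap: 0.231
```

```bash
python3 - <<'E'
from h import *
d=snap('wrist','w2'); o=bot.observe(); print(o['position'],o['tool_rot'],o['ft_force'],o['finger_gap'])
E
```

```text
[0.61480053 0.12229955 0.21289089] [2.14740129 2.29007262 0.00353974] [-0.19432685  0.37584297 -0.42300539] 0.18836721464502612
```

View pics/w2.png

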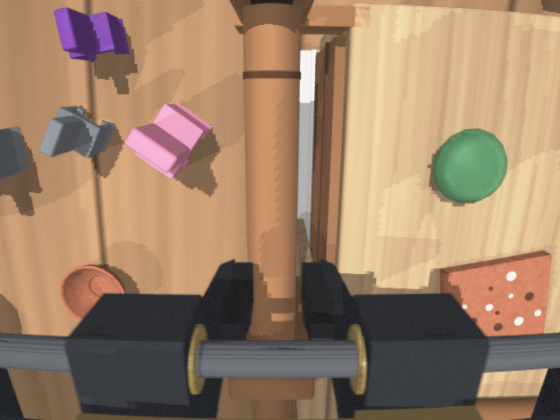

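Call:
step_arm --moves '[-1, 0, 0, 0, 0, -2, 0, 0, 0, 0, -3, 0, 0, 0, 0, -3.7, 0, 0, 0, 0, -4.4, 0, 0, 0, 0, -5.1, 0, 0, 0, 0, -5.8, 0, 0, 0, 0]'

```text
time_s: 2.95
position: [0.6178, 0.0632, 0.2108]
tool_rot: [2.15, 2.29, 0.0]
ft_force: [-0.0, 1.7, 1.2]
finger_gap: 0.005
```

Call:
step_arm --moves '[-0.5, 0, 0, 0, 0, -1, 0, 0, 0, 0, -1.5, 0, 0, 0, 0, -2, 0, 0, 0, 0, -2.5, 0, 0, 0, 0, -3, 0, 0, 0, 0]'

```text
time_s: 3.7
position: [0.6196, 0.0332, 0.2107]
tool_rot: [-2.15, -2.29, 0.0]
ft_force: [1.0, 2.6, 2.1]
finger_gap: 0.005
```

```bash
python3 - <<'E'
from h import *
d=snap('top','t2'); o=bot.observe(); print(o['position'],o['ft_force'])
crop('t2',120,140,350,220,3)
E
```

```text
[0.61961428 0.03257459 0.21066659] [-0.97294986  0.7617824   0.96915674]
```

View pics/t2_c120_140.png

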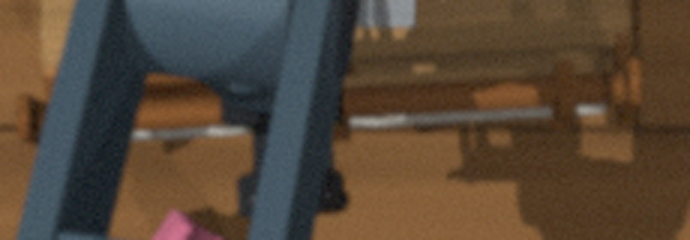

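Call:
step_arm --moves '[-0.3, 0, 0, 0, 0, -0.6, 0, 0, 0, 0, -0.9, 0, 0, 0, 0, -1.2, 0, 0, 0, 0]'

```text
time_s: 4.25
position: [0.6202, 0.0222, 0.2107]
tool_rot: [-2.149, -2.289, -0.001]
ft_force: [0.4, 10.8, 2.0]
finger_gap: 0.005
```

Call:
step_arm --moves '[-0.3, 0, 0, 0, 0, -0.6, 0, 0, 0, 0, -0.9, 0, 0, 0, 0]'

```text
time_s: 4.62
position: [0.6202, 0.0217, 0.2108]
tool_rot: [-2.139, -2.285, -0.017]
ft_force: [-1.5, 38.7, 6.4]
finger_gap: 0.007
```

That was the end stop, and it read 38.7 N because I pushed one call too far. I'm backing off now.

Call:
step_arm --moves '[1, 0, 0, 0, 0, 2.5, 0, 0, 0, 0, 3.5, 0, -3, 0, 0, 3.5, 0, -8, 0, 0, 3.5, 0, -12, 0, 0, 3.5, 0, -12, 0, 0]'

```text
time_s: 5.38
position: [0.6204, 0.0471, 0.3351]
tool_rot: [2.146, 2.285, 0.006]
ft_force: [0.2, -0.1, -1.2]
finger_gap: 0.004
```

```bash
python3 - <<'E'
from h import *
d=snap('wrist','w3'); o=bot.observe(); print(o['position'],o['tool_rot'],o['q'],o['ft_force'])
E
```

```text
[0.61934248 0.04714547 0.33226012] [2.14893419e+00 2.28749541e+00 2.20834734e-03] [-1.14485469e-01  2.21921012e-01  1.37150755e+00 -6.81618882e-04
  1.54489094e+00 -1.76913826e-01] [-0.0848495  -0.54055804 -0.09242417]
```

View pics/w3.png

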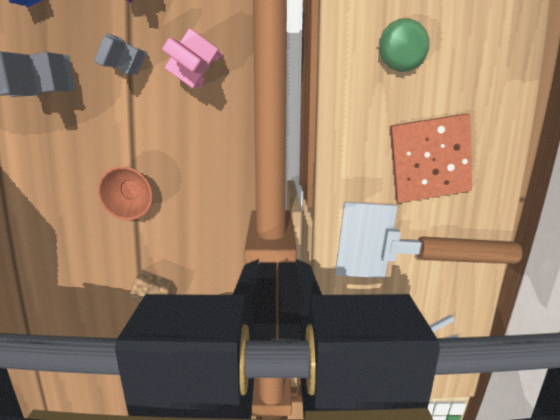

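```bash
python3 - <<'E'
from h import *
d=load('w3')
crop('w3',220,190,340,280,6)
for v in range(200,270,5): print(v,px(d,272,v).round(4), px(d,255,v).round(4))
E
```

```text
200 [0.6184 0.0435 0.2001] [ 0.5984 -0.0167 -0.001 ]
205 [0.6186 0.0399 0.2015] [ 0.5987 -0.0237 -0.0012]
210 [0.6189 0.0359 0.2018] [0.6147 0.1255 0.4805]
215 [0.6191 0.0322 0.2029] [0.6039 0.0106 0.1414]
220 [0.6193 0.0273 0.2008] [0.6045 0.0107 0.156 ]
225 [0.6196 0.0234 0.2016] [0.6051 0.0105 0.1687]
230 [0.6198 0.0193 0.2019] [0.6057 0.0108 0.1818]
235 [0.6201 0.0142 0.1997] [0.6063 0.0111 0.194 ]
240 [0.6203 0.0114 0.2035] [0.6068 0.0109 0.2041]
245 [0.6203 0.0121 0.2152] [0.6072 0.0104 0.2129]
250 [0.6204 0.0109 0.2218] [0.6076 0.0101 0.2217]
255 [0.6206 0.0068 0.2219] [0.6078 0.0058 0.2213]
260 [0.6208 0.0026 0.2218] [0.611  0.0567 0.3364]
265 [0.6182 0.0556 0.3381] [0.6112 0.0566 0.341 ]
```

View pics/w3_c220_190.png

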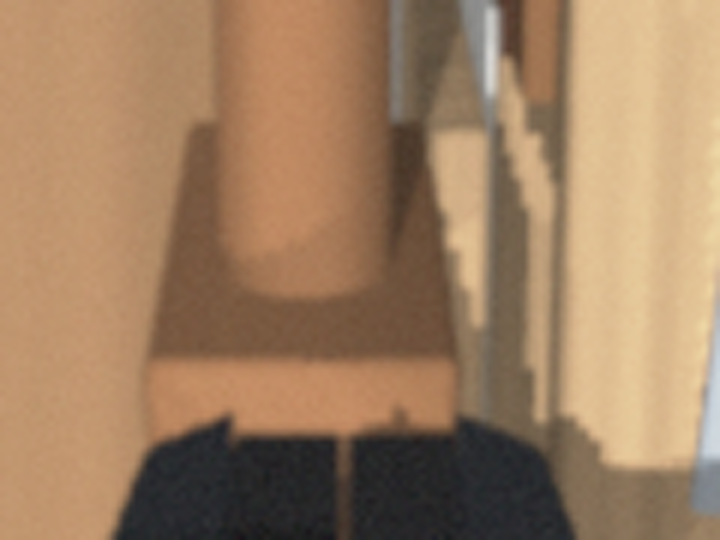

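Call:
step_arm --moves '[4, -6, 0, 0.18, 45, 8, -12, 0, 0.36, 45, 12.2, -17.6, 4, 0.543, 45, 12.2, -17.6, 10, 0.543, 45, 12.2, -17.6, 16, 0.543, 45, 12.2, -17.6, 21, 0.543, 45, 12.2, -17.6, 21, 0.543, 45, 12.2, -17.6, 21, 0.543, 45]'

```text
time_s: 6.42
position: [0.4359, 0.1581, 0.1216]
tool_rot: [2.686, 1.629, 0.0]
ft_force: [-0.1, -0.3, 0.5]
finger_gap: 0.451
```

```bash
python3 - <<'E'
from h import *
D=load('w3'); Z=D['depth']; H,W=Z.shape
vv,uu=np.mgrid[0:235,200:330]
R=np.array([px(D,u,v) for u,v in zip(uu.ravel(),vv.ravel())])
R=R[(R[:,2]>.19)&(R[:,2]<.206)&(R[:,0]<.65)&(R[:,0]>.58)&(R[:,1]>.015)&(R[:,1]<.2)]
from scipy.optimize import least_squares
def f(p,R):
    x0,z0,s,t=p; x=R[:,0]-(x0+s*R[:,1]); zz=R[:,2]-(z0+t*R[:,1]); return np.hypot(x/np.sqrt(1+s*s),zz)-.012
r=least_squares(f,[.617,.19,-.04,0],args=(R,),loss='soft_l1',f_scale=.001); print(len(R),r.x)
d=snap('wrist','w4'); o=bot.observe(); print(o['position'],o['tool_rot'],o['q'],o['finger_gap'],o['ft_force'])
from scipy.spatial.transform import Rotation as Ro
M=Ro.from_rotvec(o['tool_rot']).as_matrix(); print(M.round(3)); c=np.array([.4354,.1584,.04]); print('cm',M.T@(c-o['position'])*100)
E
```

```text
7295 [ 0.61928369  0.18956608 -0.0572965  -0.00075289]
[0.43700289 0.15818388 0.12272256] [2.68489421 1.62859021 0.00404082] [ 9.11104028e-02  7.72604686e-02  1.97996609e+00 -1.18815344e-04
  1.08145103e+00  5.71482072e-01] 0.45086352633126087 [0.09392058 0.06033615 0.21680715]
[[ 0.462  0.887  0.003]
 [ 0.887 -0.462  0.   ]
 [ 0.001  0.003 -1.   ]]
cm [-0.06720797 -0.17288993  8.27175731]
```

View pics/w4.png

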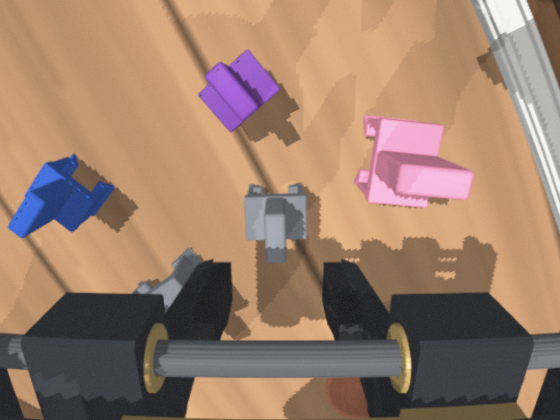

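```bash
python3 - <<'E'
from h import *
from scipy.spatial.transform import Rotation as Ro
o=bot.observe()
M=Ro.from_rotvec(o['tool_rot']).as_matrix()
D=load('w1')
vv,uu=np.mgrid[170:260,140:215]
P=np.array([px(D,u,v) for u,v in zip(uu.ravel(),vv.ravel())]); c=np.array([.4354,.1584,0.04])
Q=(P-c)@M*100
for lo in (.02,.05,.08): 
    m=(P[:,2]>lo)&(P[:,2]<.15); 
    if m.any(): print(lo,P[m].min(0),P[m].max(0),'tool cm',Q[m].min(0),Q[m].max(0))
d=load('w4')
print([px(d,277,v).round(4) for v in (220,230,240,250)])
# tab top mask
vv,uu=np.mgrid[190:270,235:315]
P=np.array([px(d,u,v) for u,v in zip(uu.ravel(),vv.ravel())]); m=(P[:,2]>.066)&(P[:,2]<.08); print(m.sum(),P[m].mean(0), ((P[m]-o['position'])@M*100).min(0),((P[m]-o['position'])@M*100).max(0))
E
```

```text
0.02 [0.30619326 0.10945202 0.02006001] [0.36729537 0.1569241  0.1054531 ] tool cm [-10.07649038 -11.00283736  -6.57474359] [-3.60281573 -4.09795738  1.97227093]
0.05 [0.30619326 0.10945202 0.05000361] [0.36720804 0.15672804 0.1054531 ] tool cm [-10.07649038 -10.98076083  -6.57474359] [-3.61777745 -4.15330117 -1.02358115]
0.08 [0.32546442 0.11149972 0.08007333] [0.34690444 0.15379613 0.1054531 ] tool cm [-8.91812944 -9.38039839 -6.57474359] [-4.82178989 -5.81070904 -4.03579191]
[array([0.4415, 0.1669, 0.0714]), array([0.4388, 0.1617, 0.0715]), array([0.436 , 0.1565, 0.0716]), array([0.4334, 0.1515, 0.0727])]
1079 [0.43577868 0.15916891 0.07160141] [-1.63040649 -0.80087726  4.88439627] [1.41028577 0.4400919  5.67243615]
```

Call:
step_arm --moves '[-0.1, -0.17, 4, 0, 45, -0.1, -0.17, 7.2, 0, 45, -0.1, -0.17, 8.1, 0, 45, -0.1, -0.17, 8.1, 0, 45]'

```text
time_s: 6.98
position: [0.4348, 0.1582, 0.0411]
tool_rot: [2.685, 1.629, 0.003]
ft_force: [-0.2, 0.8, 0.2]
finger_gap: 0.449
```

Call:
step_arm --moves '[0, 0, 0, 0, 5, 0, 0, 0, 0, 5, 0, 0, 0, 0, 5, 0, 0, 0, 0, 5, 0, 0, 0, 0, 5, 0, 0, 0, 0, 5]' --newtons 45

```text
time_s: 7.72
position: [0.434, 0.1582, 0.0402]
tool_rot: [2.685, 1.63, 0.002]
ft_force: [-0.9, 0.9, 5.9]
finger_gap: 0.135
```

Call:
step_arm --moves '[0, 0, -2, 0, 5, 0, 0, -6, 0, 5, 0, 0, -12, 0, 5, 0, 0, -18, 0, 5, 0, 0, -22, 0, 5, 0, 0, -25, 0, 5, 0, 0, -25, 0, 5]'

```text
time_s: 8.6
position: [0.4344, 0.1582, 0.2916]
tool_rot: [2.684, 1.629, 0.006]
ft_force: [-0.0, 0.8, -1.6]
finger_gap: 0.133
```

```bash
python3 - <<'E'
from h import *
d=snap('wrist','w5'); o=bot.observe(); print(o['position'],o['tool_rot'],o['finger_gap'],o['ft_force'])
E
```

```text
[0.4334369  0.15809821 0.28952615] [2.68544525e+00 1.62958380e+00 9.72288421e-04] 0.13401989284377294 [-1.11482259  0.10991587 -1.80674404]
```

View pics/w5.png

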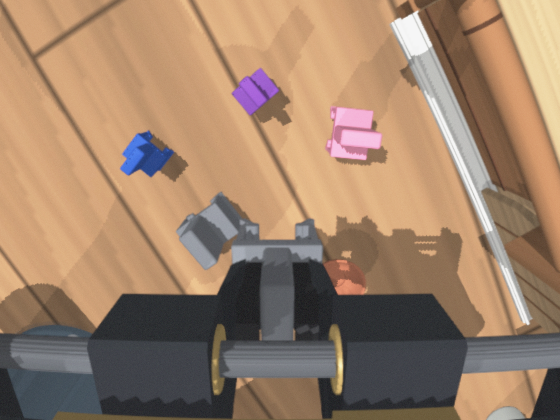

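```bash
python3 - <<'E'
from h import *
from scipy.spatial.transform import Rotation as Ro
o=bot.observe(); M=Ro.from_rotvec(o['tool_rot']).as_matrix(); print(M.round(3),o['position'])
d=load('w5'); crop('w5',215,205,345,275,6)
for v in (236,240,243,246,250,255,258):
  print(v,[(M.T@(px(d,u,v)-o['position'])*1000).round(1) for u in (233,240,278,310,320)])
E
```

```text
[[ 0.462  0.887  0.001]
 [ 0.887 -0.462 -0.   ]
 [ 0.     0.001 -1.   ]] [0.4334369  0.15809821 0.28952615]
236 [array([-94.1, -52.4, 290.8]), array([ 15.5, -15.3,  13.1]), array([-94. ,   4. , 290.3]), array([15.3, 16.9, 13.5]), array([-94.7,  56.9, 291.7])]
240 [array([ 15.6, -18. ,   7.9]), array([ 15.6, -14.9,   7.9]), array([15.9,  2.1,  7. ]), array([16.2, 16.2,  6.4]), array([15.6, 20.9,  7.8])]
243 [array([ 15.5, -17.7,   4.8]), array([ 15.2, -14.7,   5.3]), array([15.7,  2.1,  4.1]), array([16. , 16. ,  3.3]), array([15.7, 20.4,  3.9])]
246 [array([ 15. , -17.4,   2.5]), array([ 15.5, -14.3,   1.4]), array([  78.9,    1. , -147.7]), array([15. , 15.9,  2.3]), array([15.1, 20.2,  2.1])]
250 [array([ 13. , -17.6,   2.7]), array([ 13.3, -14.4,   2.2]), array([15.8,  2. , -3.6]), array([12.8, 16. ,  3.2]), array([13.2, 20.3,  2.2])]
255 [array([ 10.8, -17.6,   2.5]), array([ 10.8, -14.5,   2.3]), array([15.8,  2. , -8.7]), array([11.1, 15.9,  1.5]), array([11.2, 20.3,  1.3])]
258 [array([  9.7, -17.6,   1.7]), array([  9.7, -14.5,   1.7]), array([ 15.8,   2. , -11.5]), array([ 9.3, 16.1,  2.4]), array([ 9.1, 20.5,  2.6])]
```

View pics/w5_c215_205.png

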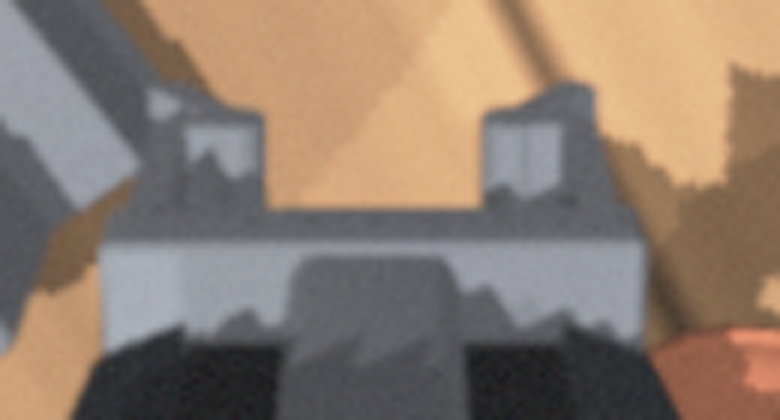

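Call:
step_arm --moves '[-0.7, 5.5, 0, -0.18, 5, -1.5, 11, 0, -0.36, 5, -2.2, 16.5, 0, -0.539, 5, -3, 20, 0, -0.539, 5, -3, 22.1, 0, -0.539, 5, -3, 22.1, 2, -0.539, 5, -3, 22.1, 3, -0.539, 5, -3, 22.1, 3, -0.539, 5, -3, 22.1, 3, -0.539, 5]'

```text
time_s: 9.78
position: [0.6153, 0.03, 0.2601]
tool_rot: [2.154, 2.287, 0.0]
ft_force: [-0.0, 0.1, -1.7]
finger_gap: 0.132
```

```bash
cat > m.py <<'E'
from h import *
import sys
from scipy.spatial.transform import Rotation as Ro
from scipy.optimize import least_squares
tag=sys.argv[1]
d=snap('wrist',tag); o=bot.observe(); M=Ro.from_rotvec(o['tool_rot']).as_matrix(); p=o['position']
print(p.round(4),M.round(3).tolist(),o['ft_force'].round(2),o['finger_gap'])
crop(tag,190,100,370,270,4)
vv,uu=np.mgrid[0:300:2,180:380]
P=np.array([px(d,u,v) if d['depth'][v,u]>0 else [9,9,9] for u,v in zip(uu.ravel(),vv.ravel())])
R=P[(P[:,2]>.192)&(P[:,2]<.21)&(P[:,0]<.65)&(P[:,0]>.58)&(P[:,1]>p[1]+.03)&(P[:,1]<.2)]
def f(q,R):
    x0,z0,s,t=q; x=R[:,0]-(x0+s*R[:,1]); zz=R[:,2]-(z0+t*R[:,1]); return np.hypot(x/np.sqrt(1+s*s),zz)-.012
r=least_squares(f,[.619,.19,-.06,0],args=(R,),loss='soft_l1',f_scale=.001); print(len(R),r.x.round(4))
x0,z0,s,t=r.x; c=np.array([x0+s*p[1],p[1],z0+t*p[1]]); print('rail axis at TCP in tool mm',(M.T@(c-p)*1000).round(2),'yaw',-s,'tool yaw',np.arctan2(M[1,1],M[0,1]))
Q=(P-p)@M*1000
m=(Q[:,2]>-2)&(Q[:,2]<10)&(Q[:,0]>5)&(Q[:,0]<25)&(abs(Q[:,1])<35); print('bridge',m.sum(),np.percentile(Q[m],[1,99],axis=0).round(1))
E
python3 m.py w6
```

```text
[0.6155 0.0299 0.2604] [[-0.06, 0.998, 0.001], [0.998, 0.06, -0.0], [-0.0, 0.001, -1.0]] [ 0.13  0.67 -1.23] 0.1272899467598709
3865 [ 0.6191  0.1897 -0.0554 -0.0011]
rail axis at TCP in tool mm [-0.1   1.84 70.82] yaw 0.05541795486922091 tool yaw 0.059680413337342066
bridge 871 [[  7.2 -19.6  -1.8]
 [ 15.3  19.5   9.8]]
```

View pics/w6.png

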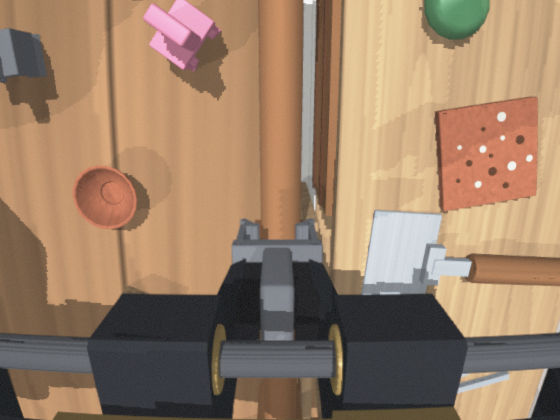

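Call:
step_arm --moves '[0, 0.07, 1, 0, 5, 0, 0.07, 2, 0, 5, 0, 0.07, 2.8, 0, 5, 0, 0.07, 3, 0, 5, 0, 0.07, 3.1, 0, 5, 0, 0.07, 3.2, 0, 5, 0, 0.07, 3.3, 0, 5, 0, 0.07, 3.4, 0, 5]' --newtons 60

```text
time_s: 10.82
position: [0.6168, 0.0294, 0.2264]
tool_rot: [2.154, 2.285, 0.002]
ft_force: [1.3, 0.6, 2.6]
finger_gap: 0.131
```

Contact is starting. I'll press slowly.

Call:
step_arm --moves '[0, 0, 0.1, 0, 5, 0, 0, 0.2, 0, 5, 0, 0, 0.3, 0, 5, 0, 0, 0.4, 0, 5, 0, 0, 0.5, 0, 5]'

```text
time_s: 11.45
position: [0.6169, 0.0294, 0.2216]
tool_rot: [2.154, 2.285, 0.002]
ft_force: [1.6, 0.4, 6.6]
finger_gap: 0.132
```

Call:
step_arm --moves '[0, 0, 0.1, 0, 5, 0, 0, 0.2, 0, 5, 0, 0, 0.3, 0, 5, 0, 0, 0.4, 0, 5]'

```text
time_s: 11.95
position: [0.617, 0.0294, 0.2183]
tool_rot: [2.154, 2.285, 0.002]
ft_force: [0.3, 1.3, 10.0]
finger_gap: 0.13
```

```bash
python3 m.py w7; python3 -c "
from h import *
print(bot.observe()['ft_force'])"
```

```text
[0.617  0.0294 0.2182] [[-0.059, 0.998, 0.002], [0.998, 0.059, -0.0], [-0.0, 0.002, -1.0]] [1.28 0.04 9.42] 0.1320547323264237
78 [ 6.194e-01  1.804e-01 -6.050e-02  3.000e-04]
rail axis at TCP in tool mm [-2.000e-02  4.800e-01  3.783e+01] yaw 0.060514390924658504 tool yaw 0.05896765578625857
bridge 889 [[  7.1 -19.2  -1.7]
 [ 15.2  19.9   9.7]]
[1.28458119 0.04267016 9.41711614]
```

View pics/w7_c190_100.png

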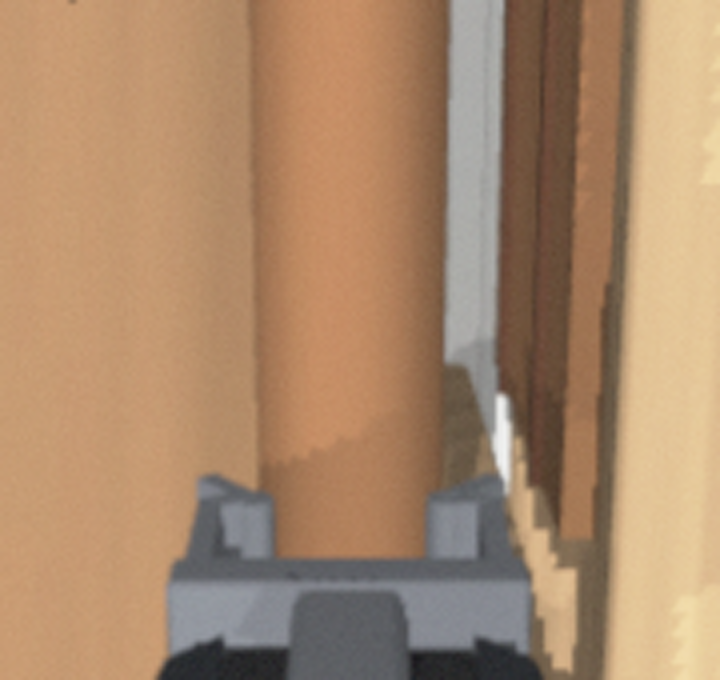

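Clip at crop (170–528, 580) straddles the rail (260–440) evenly. I'll keep pressing.

Call:
step_arm --moves '[0, 0, 0.1, 0, 5, 0, 0, 0.2, 0, 5, 0, 0, 0.3, 0, 5]'

```text
time_s: 12.38
position: [0.6172, 0.0294, 0.2158]
tool_rot: [2.153, 2.284, 0.003]
ft_force: [-0.1, 0.2, 12.2]
finger_gap: 0.127
```

Call:
step_arm --moves '[0, 0, 0.1, 0, 5, 0, 0, 0.2, 0, 5]'

```text
time_s: 12.62
position: [0.6173, 0.0294, 0.2142]
tool_rot: [2.153, 2.284, 0.003]
ft_force: [0.3, 0.3, 14.3]
finger_gap: 0.13
```

Call:
step_arm --moves '[0, 0, 0.1, 0, 5, 0, 0, 0.1, 0, 5]'

```text
time_s: 12.88
position: [0.6173, 0.0294, 0.2132]
tool_rot: [2.153, 2.284, 0.003]
ft_force: [-0.7, 0.2, 13.3]
finger_gap: 0.129
```

Call:
step_arm --moves '[0, 0, 0.1, 0, 5, 0, 0, 0.2, 0, 5]'

```text
time_s: 13.12
position: [0.6174, 0.0293, 0.2116]
tool_rot: [2.153, 2.284, 0.003]
ft_force: [-0.8, 0.9, 15.2]
finger_gap: 0.134
```

Call:
step_arm --moves '[0, 0, 0.1, 0, 5, 0, 0, 0.1, 0, 5]'

```text
time_s: 13.38
position: [0.6174, 0.0293, 0.2105]
tool_rot: [2.153, 2.284, 0.003]
ft_force: [-1.1, -0.3, 15.2]
finger_gap: 0.128
```

Call:
step_arm --moves '[0, 0, 0.1, 0, 5, 0, 0, 0.1, 0, 5]'

```text
time_s: 13.62
position: [0.6174, 0.0293, 0.2097]
tool_rot: [2.153, 2.284, 0.003]
ft_force: [-0.8, 0.2, 16.0]
finger_gap: 0.132
```

Call:
step_arm --moves '[0, 0, 0.1, 0, 5, 0, 0, 0.1, 0, 5]'

```text
time_s: 13.88
position: [0.6175, 0.0293, 0.2088]
tool_rot: [2.153, 2.284, 0.003]
ft_force: [-1.7, 0.4, 16.0]
finger_gap: 0.132
```

Call:
step_arm --moves '[0, 0, 0.1, 0, 5, 0, 0, 0.2, 0, 5]'

```text
time_s: 14.12
position: [0.6173, 0.0292, 0.2065]
tool_rot: [2.153, 2.284, 0.003]
ft_force: [0.0, 0.2, 10.9]
finger_gap: 0.129
```

The force dropped from 16 to 10.9 N, so it has snapped. I'll let it settle and then look.

Call:
step_arm --moves '[0, 0, 0, 0, 5, 0, 0, 0, 0, 5]'

```text
time_s: 14.38
position: [0.6168, 0.0293, 0.2047]
tool_rot: [2.154, 2.285, 0.001]
ft_force: [0.3, 0.2, 7.7]
finger_gap: 0.13
```

```bash
python3 m.py w8
```

```text
[0.6168 0.0293 0.2047] [[-0.059, 0.998, 0.002], [0.998, 0.059, -0.0], [-0.0, 0.002, -1.0]] [ 1.71 -0.31  7.67] 0.125367012424475
1559 [ 0.6187  0.1809 -0.0525  0.0007]
rail axis at TCP in tool mm [-1.000e-02  3.400e-01  2.383e+01] yaw 0.052546812876468285 tool yaw 0.059000856644951576
bridge 898 [[  7.  -19.3  -1.7]
 [ 15.2  19.9   9.8]]
```

View pics/w8_c190_100.png

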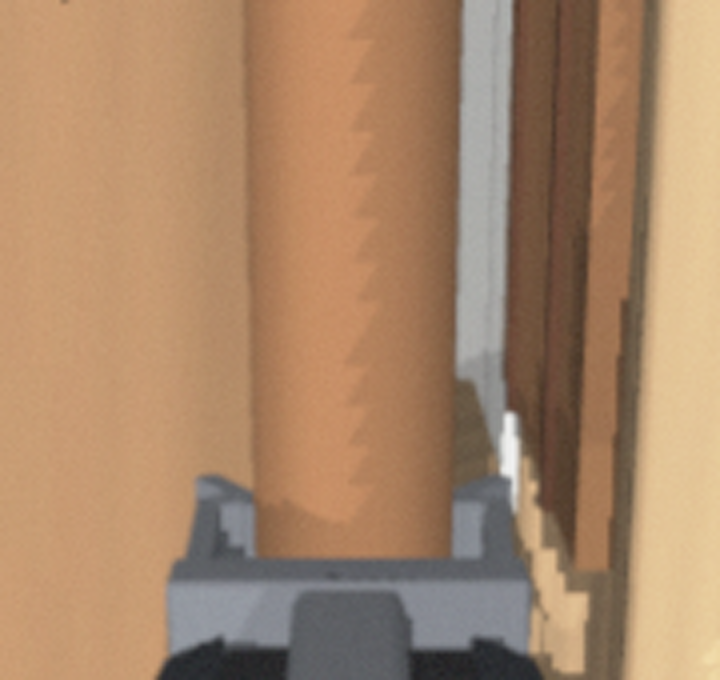

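Call:
step_arm --moves '[0, 0, 0.1, 0, 5, 0, 0, 0.2, 0, 5, 0, 0, 0.3, 0, 5]'

```text
time_s: 14.8
position: [0.6168, 0.0293, 0.2022]
tool_rot: [2.154, 2.285, 0.001]
ft_force: [-1.0, -0.4, 10.7]
finger_gap: 0.131
```

Call:
step_arm --moves '[0, 0, 0.1, 0, 5, 0, 0, 0.2, 0, 5, 0, 0, 0.2, 0, 5]'

```text
time_s: 15.18
position: [0.6168, 0.0293, 0.2005]
tool_rot: [2.154, 2.285, 0.001]
ft_force: [-0.7, 0.0, 12.1]
finger_gap: 0.133
```

```bash
python3 m.py w9
```

```text
[0.6168 0.0293 0.2005] [[-0.059, 0.998, 0.002], [0.998, 0.059, -0.0], [-0.001, 0.002, -1.0]] [ 0.37  0.54 12.24] 0.13030592063253227
0 [ 0.619  0.19  -0.06   0.   ]
rail axis at TCP in tool mm [-0.02  0.39 10.5 ] yaw 0.06 tool yaw 0.05906586814893732
bridge 897 [[  7.1 -19.3  -1.7]
 [ 15.2  19.8   9.8]]
```

Seated: force now rises about 1 N per mm, so the rail is sinking with the clip. I'll relieve the vertical load.

Call:
step_arm --moves '[0, 0, -0.3, 0, 5, 0, 0, -0.6, 0, 5, 0, 0, -0.9, 0, 5, 0, 0, -1.1, 0, 5, 0, 0, -1.1, 0, 5, 0, 0, -1.1, 0, 5]'

```text
time_s: 15.98
position: [0.6167, 0.0294, 0.2097]
tool_rot: [2.154, 2.285, 0.001]
ft_force: [5.4, -0.4, 2.6]
finger_gap: 0.13
```

```bash
python3 m.py w10
```

```text
[0.6167 0.0294 0.2097] [[-0.059, 0.998, 0.001], [0.998, 0.059, -0.0], [-0.0, 0.001, -1.0]] [ 5.32 -0.8   4.46] 0.13099208754996364
4871 [ 6.191e-01  1.856e-01 -5.590e-02 -2.000e-04]
rail axis at TCP in tool mm [-0.04  0.77 24.17] yaw 0.05592331118548035 tool yaw 0.05894088240005935
bridge 891 [[  7.1 -19.2  -1.8]
 [ 15.2  19.8   9.9]]
```

View pics/w10_c190_100.png

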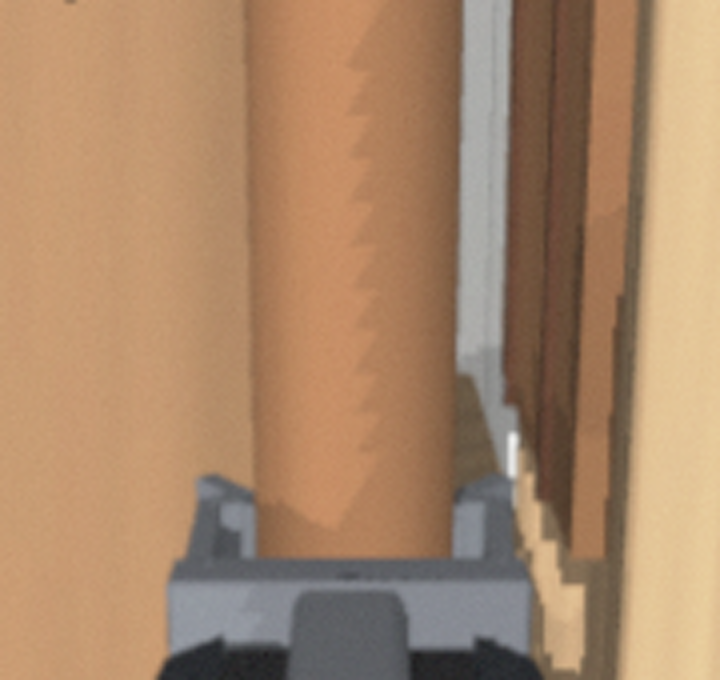

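Call:
step_arm --moves '[0, 0.05, -0.15, 0, 5, 0, 0.1, -0.3, 0, 5, -0.05, 0.1, -0.3, 0, 5, -0.1, 0.1, -0.3, 0, 5]'

```text
time_s: 16.52
position: [0.6168, 0.0292, 0.2122]
tool_rot: [-2.153, -2.285, -0.0]
ft_force: [1.8, 3.3, 1.1]
finger_gap: 0.13
```

Call:
step_arm --moves '[-0.05, 0, 0, 0, 5, -0.1, 0, 0, 0, 5, -0.15, 0, 0, 0, 5]'

```text
time_s: 16.9
position: [0.6169, 0.0283, 0.2123]
tool_rot: [-2.153, -2.285, -0.001]
ft_force: [2.7, 5.0, 1.0]
finger_gap: 0.13
```

Call:
step_arm --moves '[-0.05, 0, 0, 0, 5, -0.1, 0, 0, 0, 5]'

```text
time_s: 17.15
position: [0.6169, 0.0273, 0.2123]
tool_rot: [-2.153, -2.285, -0.001]
ft_force: [2.0, 4.8, 1.1]
finger_gap: 0.134
```

Sliding friction is about 4.9 N and steady. I'll continue in small steps and watch for a rise.

Call:
step_arm --moves '[-0.05, 0, 0, 0, 5, -0.1, 0, 0, 0, 5]'

```text
time_s: 17.4
position: [0.617, 0.0263, 0.2124]
tool_rot: [-2.153, -2.285, -0.001]
ft_force: [1.4, 6.9, 0.9]
finger_gap: 0.131
```

Call:
step_arm --moves '[-0.05, 0, 0, 0, 5, -0.05, 0, 0, 0, 5]'

```text
time_s: 17.65
position: [0.617, 0.0264, 0.2123]
tool_rot: [-2.152, -2.285, -0.002]
ft_force: [1.8, 7.2, 0.9]
finger_gap: 0.13
```

Call:
step_arm --moves '[-0.05, 0, 0, 0, 5, -0.05, 0, 0, 0, 5]'

```text
time_s: 17.9
position: [0.617, 0.0263, 0.2124]
tool_rot: [-2.151, -2.285, -0.003]
ft_force: [1.9, 8.8, 0.2]
finger_gap: 0.13
```

```bash
python3 - <<'E'
from h import *
snap('scene','s10'); d=snap('top','t10'); o=bot.observe(); print(o['position'],o['ft_force'])
crop('s10',290,110,450,240,5)
E
```

```text
[0.61700433 0.02631796 0.21236839] [2.073017   8.9067398  1.52988821]
```

View pics/s10_c290_110.png

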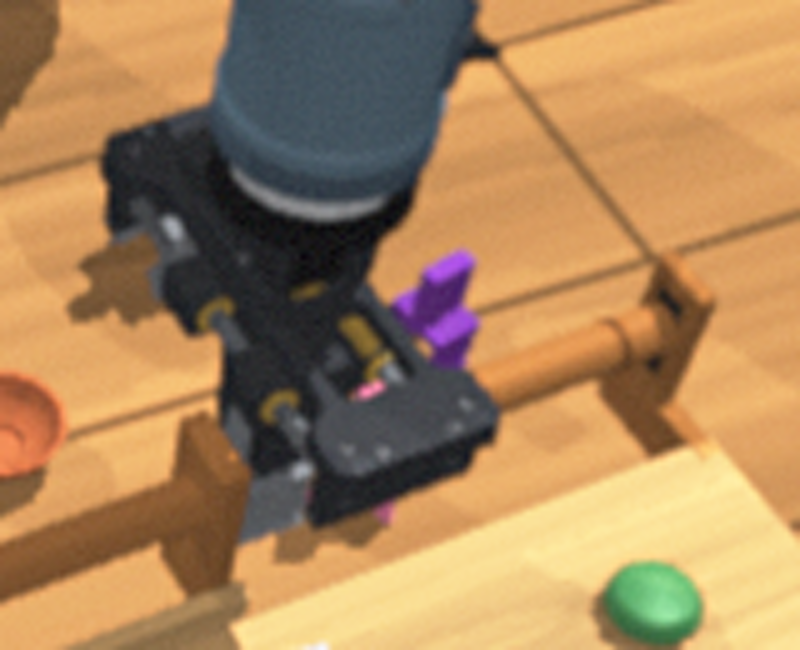

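The clip has stopped against the hanger: TCP y held at 0.0263 for two 0.5 mm steps while force rose to 8.9 N, about 5 N of it friction. I'll relax the strain and release.

Call:
step_arm --moves '[0.1, 0, 0, 0, 5, 0.2, 0, 0, 0, 5, 0.2, 0, 0, 0, 30, 0.2, 0, 0, 0, 40, 0.2, 0, 0, 0, 40, 0.2, 0, 0, 0, 40, 0.2, 0, 0, 0, 40]'

```text
time_s: 18.88
position: [0.6174, 0.0259, 0.2127]
tool_rot: [-2.155, -2.286, 0.0]
ft_force: [-0.1, 0.0, 0.2]
finger_gap: 0.401
```

```bash
python3 - <<'E'
from h import *
d=snap('wrist','w11'); o=bot.observe(); print(o['position'],o['ft_force'],o['finger_gap'])
E
```

```text
[0.61742899 0.02600564 0.21268145] [-0.31333461  0.10415394 -0.54038248] 0.39637735365245347
```

View pics/w11.png

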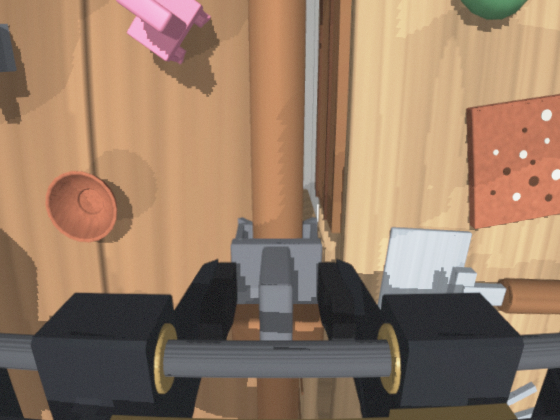

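Released. I'll retreat up and towards +y for a check view.

Call:
step_arm --moves '[0, 0, -2, 0, 40, 0, 0, -5, 0, 40, 0, 0, -10, 0, 40, 0, 0, -15, 0, 40, 3, -2, -18, 0, 40, 3, -2, -18, 0, 40, 3, -2, -18, 0, 40]'

```text
time_s: 19.8
position: [0.5957, 0.0546, 0.3927]
tool_rot: [2.154, 2.286, -0.0]
ft_force: [0.2, -0.7, -0.9]
finger_gap: 0.402
```

```bash
python3 - <<'E'
from h import *
d=snap('wrist','w12'); o=bot.observe(); print(o['position'],o['ft_force'])
crop('w12',200,160,340,300,4)
E
```

```text
[0.59555427 0.05437067 0.39171073] [-0.25675012  0.5196307  -0.13019944]
```

View pics/w12.png

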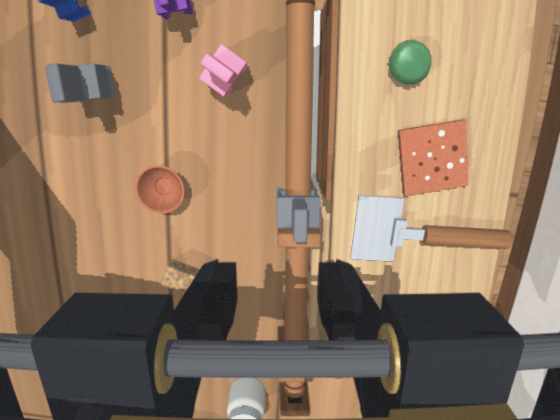

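```bash
python3 - <<'E'
from h import *
d=load('w12')
for u in (285,301,314):
  print(u,[(v,px(d,u,v).round(4).tolist()) for v in range(186,248,4)])
snap('scene','s12'); crop('s12',290,110,450,240,5); crop('w12',250,160,350,260,6)
E
```

```text
285 [(186, [0.6047, 0.0461, 0.1896]), (190, [0.605, 0.042, 0.189]), (194, [0.6052, 0.0382, 0.1898]), (198, [0.6047, 0.0394, 0.2082]), (202, [0.605, 0.0355, 0.2077]), (206, [0.6051, 0.0321, 0.2092]), (210, [0.6054, 0.0283, 0.2092]), (214, [0.6057, 0.0241, 0.2082]), (218, [0.606, 0.0201, 0.2081]), (222, [0.6062, 0.0162, 0.2081]), (226, [0.6064, 0.0124, 0.2086]), (230, [0.6063, 0.0114, 0.2163]), (234, [0.6063, 0.0098, 0.2225]), (238, [0.6066, 0.0059, 0.2222]), (242, [0.6068, 0.0022, 0.2227]), (246, [0.6071, -0.0023, 0.2215])]
301 [(186, [0.6191, 0.0496, 0.2]), (190, [0.6193, 0.0459, 0.2007]), (194, [0.6196, 0.0422, 0.2011]), (198, [0.6193, 0.0405, 0.2088]), (202, [0.6181, 0.0416, 0.2258]), (206, [0.6175, 0.0411, 0.2358]), (210, [0.6171, 0.0399, 0.2433]), (214, [0.6173, 0.0369, 0.2448]), (218, [0.6175, 0.0335, 0.2449]), (222, [0.6178, 0.0299, 0.2448]), (226, [0.6181, 0.0262, 0.2443]), (230, [0.6184, 0.0229, 0.2448]), (234, [0.6185, 0.0199, 0.2462]), (238, [0.6189, 0.0159, 0.2453]), (242, [0.6213, 0.0029, 0.2225]), (246, [0.6218, -0.0015, 0.2214])]
314 [(186, [0.653, 0.0049, 0.0145]), (190, [0.6337, 0.0417, 0.1816]), (194, [0.6329, 0.0402, 0.191]), (198, [0.6311, 0.0411, 0.2085]), (202, [0.6313, 0.0376, 0.2096]), (206, [0.6319, 0.0333, 0.2079]), (210, [0.6322, 0.0295, 0.2083]), (214, [0.6325, 0.0259, 0.2089]), (218, [0.6329, 0.0218, 0.2084]), (222, [0.633, 0.0183, 0.2097]), (226, [0.6335, 0.0142, 0.2091]), (230, [0.633, 0.0126, 0.2155]), (234, [0.6326, 0.011, 0.2217]), (238, [0.6329, 0.0072, 0.2219]), (242, [0.6332, 0.0035, 0.2224]), (246, [0.6336, -0.0007, 0.2216])]
```

View pics/w12_c250_160.png

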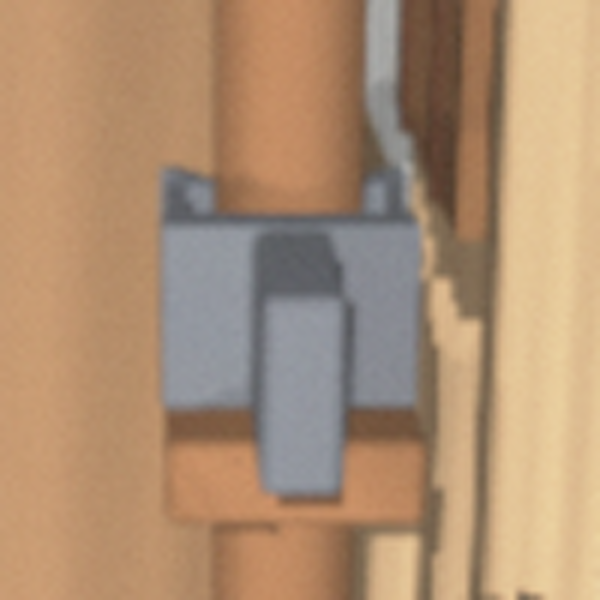

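View pics/s12.png

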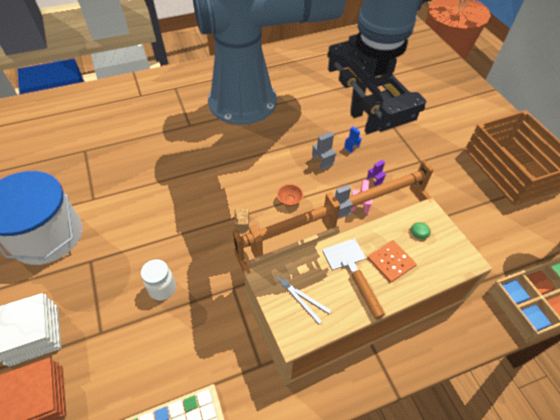

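View pics/s12_c290_110.png

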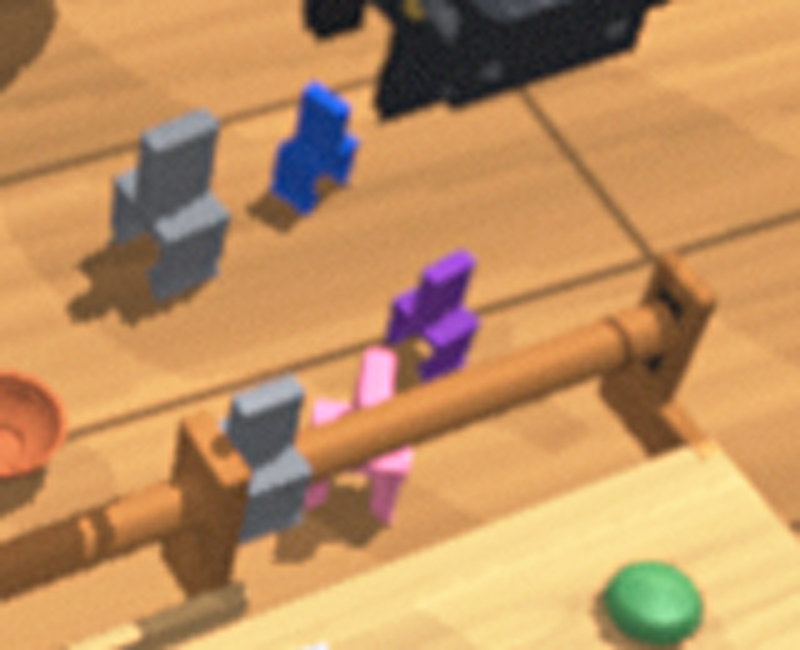

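```bash
python3 -c "
from plant import bot
print(bot.hand_in())"
```

```text
the job is handed in; nothing more can be done
None
```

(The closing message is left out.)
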